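# Tip a dinner candle out of its box and lay it on the tray

### The job

Lift the wooden candle box and tip it mouth-down, close above the table, until the candle inside slides part-way out (it must not drop out); then set the box back on its feet and let go of it. Take the candle by its exposed end, draw it out of the box and lay it gently down in the round brass tray, lying flat within the rim and not on the bare table. Leave the tumbler, bell, candlestick, matchbox and bowl where they are.

Things in the scene. Friction and masses are not known exactly. Their poses are not given: they have to be found in the camera images.
- candle_box: Loose pale-wood box (160 g): square tube closed at one end, 240 mm long, 36 x 36 mm outside, 28 x 28 mm inside, on two cross feet 10 mm high, 85 mm either side of the middle. Origin: mid-length, underside of the feet. x: along the tube to the open mouth (to the robot's right at the start, within 26 degrees); z up. Centre line at z = 28 mm, flat top at 46 mm. Grip across the width near the middle.
- box_mouth (a point): Centre of the box's open mouth, on the centre line (x = +120 mm, z = 28 mm in the box's frame).
- box_closed_end (a point): Centre of the outer face of the box's closed end (x = -120 mm, z = 28 mm in the box's frame): a 10 mm thick end block that overhangs all round, 42 x 42 mm. The inside of the closed end is at x = -110 mm.
- candle: Loose ivory candle (65 g), a round rod 22 mm thick, 180 mm long. Origin at its middle, on the axis; x along the axis to its foot. It starts inside the box on the tube's floor (axis 25 mm above the table), foot 30 to 40 mm inside the mouth. It begins to slide when the box is tipped 18 to 26 degrees (friction varies), always at 40, and goes on until its foot meets something, such as the table.
- candle_foot (a point): Centre of the flat foot of the candle: the end that comes out first (x = +90 mm in the candle's frame). Sticking out less than about 80 mm, the candle stays put in a level box.
- candle_wick_end (a point): Centre of the other end of the candle, with a short wick (x = -90 mm in the candle's frame).
- tray: Round brass tray, fixed to the table, a flat disc 270 mm in outer diameter, floor 4 mm thick, with an upright rim 6 mm thick, inner radius 129 mm, its top 10 mm above the table. Origin: centre of its underside, at table height. A candle lying in it has its axis 15 mm above the table.
- tumbler: Bystander: green glass tumbler, 72 mm across, 85 mm high. Origin: centre of underside.
- matchbox: Bystander: plain cardboard matchbox, 65 x 45 x 18 mm high. Origin: centre of underside.
- candlestick: Bystander: brass candlestick, foot 90 mm across, 150 mm high. Origin: centre of underside.
- bell: Bystander: brass hand bell, 60 mm across, 93 mm high. Origin: centre of underside.
- dish: Bystander: white bowl, 100 mm across, 40 mm high. Origin: centre of underside.

How it is judged:
On the way, in this order (a step that is already met when the one before it is completed fails the run):
1. the box is tipped mouth-down (over 15 degrees) and the candle's foot has slid 15 to 130 mm out of the mouth (angle between candle_box's own x axis and vertical above 1.83 rad and x of candle_foot in the frame of box_mouth between 0.015 and 0.13 m), for 0.1 s.
2. the box stands on its feet on the table again, let go, with the candle's foot still 15 to 130 mm out of the mouth (angle between candle_box's own z axis and vertical below 0.1 rad and height (world z) of candle_box below 0.008 m and contact force between the fingers and candle_box below 0.05 N and x of candle_foot in the frame of box_mouth between 0.015 and 0.13 m), for 0.2 s.
3. the fingers grip the candle while it is still partly in the box (contact force between the fingers and candle above 1 N and x of candle_wick_end in the frame of box_mouth below -0.005 m), for 0.1 s.
At the end, for the whole second after the job is handed in: The candle lies flat in the brass tray, both ends inside the rim (within 130 mm of the tray's centre) and less than 20 mm above the table, at rest; the box stands on its feet on the table (within 6 degrees and 8 mm), at rest (horizontal distance between each of candle_foot, candle_wick_end and tray below 0.13 m and height (world z) of each of candle_foot, candle_wick_end below 0.02 m and linear speed of each of candle, candle_box below 0.03 m/s and angle between candle_box's own z axis and vertical below 0.1 rad and height (world z) of candle_box below 0.008 m); the robot touches nothing.
It fails at once if the candle lies on the bare table, out of the box (its middle below 12.5 mm) (x of candle_wick_end in the frame of box_mouth above 0.005 m and height (world z) of candle below 0.0125 m).
It fails at once if the candle is dropped: out of the box, untouched by the fingers and its middle more than 50 mm above the table (x of candle_wick_end in the frame of box_mouth above 0.005 m and contact force between the fingers and candle below 0.02 N and height (world z) of candle above 0.05 m).
It fails at once if a bystander is moved by more than 30 mm (distance of any of tumbler, matchbox, candlestick, bell, dish from where it was at the start of the episode above 0.03 m).
It also fails if it takes over 64 s, if anything falls off the work surface, if the arm or the gripper's body presses on something with over 40 N, if the wrist force passes 120 N, or if a joint passes its speed limit or range.

### The arm

A 7-joint arm with a two-finger parallel gripper is mounted at the origin on the work surface. World frame = base frame: x ahead of the robot, y to its left, z up, the work surface at z = 0. Lengths are in m, angles in rad, forces in N, time in s.
With the tool pointing down it reaches from about 0.4 to 0.85 m from the base axis. Payload 10.4 kg.
Tool frame: the origin (TCP) lies at the centre of the arm's flange, where the gripper is bolted on; the fingertips stand 182 mm ahead of it and the grasp point (between the pads) lies 164 mm ahead of it; z points along the fingers, y is the line along which they close (so a half turn about z gives the same grasp; the last joint's range is limited). The gripper opens to 87 mm and grips with 3 to 60 N. Pads are 19 mm wide; open, the fingers measure 117 mm over their backs; the gripper's body (75 mm by 190 mm) begins 51 mm behind the grasp point.
Start: joints at [-1.31, 0.332, -0.065, 1.46, 0.022, 1.35, -0.088], TCP at [0.175, 0.6, 0.405] pointing down, gripper open.
Joint ranges: [-2.6, 2.6], [-0.5, 2.12], [-1.47, 1.34], [0.16, 2.42], [-1.27, 4.41], [0.06, 2.06], [-2.6, 2.6]. Speed limits (rad/s): [2.22, 2.22, 2.79, 2.79, 3.14, 3.14, 3.14].

### API

Orientations are given as a unit quaternion [x, y, z, w].
In Python, from bench import r, eyes, job gives the robot as it stands. The module is installed in compiled form; this text tells all that it offers.
- The arm moves only by the shell command python3 -m inch 'ROWS' [OPENING] [FORCE]. ROWS is JSON, a list of rows, each a list of 6 numbers: the shift along the tool's x, y, z normalised to -1 to 1, where 1 is 4 cm, then the turn, a rotation vector about the tool's x, y, z normalised to -1 to 1, where 1 is 0.12 rad. In form: [[x, y, z, wx, wy, wz], ...]. A call has exactly 5 rows; each row shifts and turns the commanded pose from where the row before left it, along the tool's axes as they then stand; what a row does not reach is not made up. A row lasts 1/12 s, in which the tool goes at most 41.7 mm and 7.16 degrees, less where a joint would pass 70% of its speed; a pose out of reach is approached as far as the arm can. A call with a number of a shift or a turn outside -1 to 1 is refused whole. A call with a gripper value outside its range is refused whole. OPENING is the gripper command: -1 is shut, 1 is fully open, values between are in proportion, set as the call begins (- or left out, the last holds). The fingers move at their own pace and stop on an object; FORCE is the grip in N (left out, the last holds). Time passes only in rows, so rows that do not move let the fingers close, or fill a call up. It gives the time, the measured TCP pose, the force, the opening and the grip force at its end, in the units of the state.
- r.read_state(): the state, without advancing time (a new reading comes with each control period).
- eyes.camera(name): name is "side" or "top"; returns a dict with "pixels" (400x640x3 uint8, red, green, blue), "fx", "fy", "cx", "cy" (pixels), "extrinsics" (4x4, takes a point from camera to world coordinates). Camera axes: x right, y down, z forward; pixel columns grow to the right and rows downward; lengths in m; the calibration is good to about 2 mm. A picture is of the moment at which its call begins. There is no depth.
- job.close_job(): hands the job in; it is judged then, once.
The state is a dict: "time": time; "joint_positions": joint angles; "joint_vel": joint speeds; "joint_torque": joint torques, N m; "ee_pos": TCP position; "eef_rot": TCP orientation; "ft_force": force on the tool from outside, world axes, zero at the start; "torque": the same for the moment, N m; "width": finger opening in m; "grip_force": force on a finger pad.
Only numpy, scipy, OpenCV 4.12 (cv2) and the standard library are available. Lean on these libraries where they do the work, as an engineer would, in place of code of your own. Each camera call takes 0.05 s, during which the arm holds its last target. There are 200 camera calls.

## Working session

There is one attempt and no reset: what is moved stays moved. The work goes in short steps, Python scripts to look and compute and a shell command to move; the robot and the scene stay as the last step left them, time stands still between calls to the robot, and variables do not carry over. Pictures are saved under pics/ and viewed, at most 10 in all, crops included, and the job is handed in when it is done.

```bash
mkdir -p pics; cat > h.py <<'E'
import numpy as np, cv2
from bench import r, eyes, job
from scipy.spatial.transform import Rotation as R
def cam(n,f=None):
    c=eyes.camera(n)
    if f: cv2.imwrite('pics/'+f,c['pixels'][:,:,::-1])
    return c
def pt(c,u,v,z):
    E=np.array(c['extrinsics']);d=E[:3,:3]@np.array([(u-c['cx'])/c['fx'],(v-c['cy'])/c['fy'],1]);o=E[:3,3]
    return o+d*(z-o[2])/d[2]
def px(c,p):
    E=np.array(c['extrinsics']);q=E[:3,:3].T@(np.array(p)-E[:3,3]);return [round(c['fx']*q[0]/q[2]+c['cx'],1),round(c['fy']*q[1]/q[2]+c['cy'],1)]
E
python3 - <<'E'
from h import *
for n in('top','side'):
    c=cam(n,n+'0.png');print(n,c['fx'],c['cx'],c['cy'],np.round(c['extrinsics'],3).tolist())
s=r.read_state();print({k:np.round(v,3).tolist() for k,v in s.items()}); print(R.from_quat(s['eef_rot']).as_matrix().round(3))
E
```

```text
top 412.71376507489316 321.8105410471329 194.5201280827919 [[0.02, -0.981, 0.193, 0.377], [-1.0, -0.02, 0.004, 0.013], [-0.0, -0.193, -0.981, 1.086], [0.0, 0.0, 0.0, 1.0]]
side 381.03627976849594 313.588671329798 198.88375413979645 [[-0.847, -0.407, 0.343, 0.264], [-0.532, 0.65, -0.542, 0.569], [-0.003, -0.642, -0.767, 0.771], [0.0, 0.0, 0.0, 1.0]]
{'time': 0.1, 'joint_positions': [-1.31, 0.333, -0.065, 1.461, 0.022, 1.35, -0.089], 'joint_vel': [0.001, -0.002, -0.001, -0.001, 0.0, 0.0, 0.0], 'joint_torque': [0.002, -62.454, 0.025, -39.072, -0.061, 0.037, 0.0], 'ee_pos': [0.175, 0.6, 0.404], 'eef_rot': [0.141, 0.99, -0.001, -0.0], 'ft_force': [-0.602, -0.358, 0.157], 'torque': [-0.022, -0.008, 0.021], 'grip_force': 0.0, 'width': 0.087}
[[-0.96   0.28  -0.   ]
 [ 0.28   0.96  -0.001]
 [-0.    -0.001 -1.   ]]
```

View pics/top0.png

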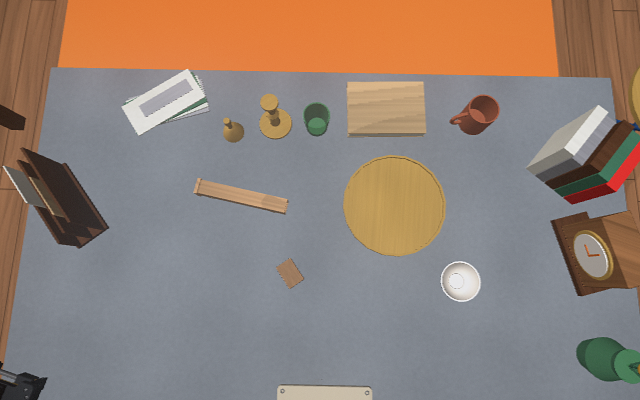

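View pics/side0.png

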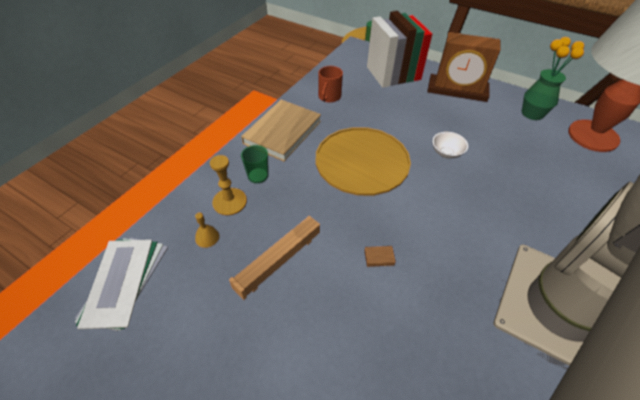

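The top view shows the box from its closed end at about (197,187) to its mouth at about (287,206). The tray centre is at about (395,206) and the matchbox at (290,273). I'll enlarge the box.

```bash
python3 - <<'E'
from h import *
a=cv2.imread('pics/top0.png')[165:225,180:300];b=cv2.imread('pics/side0.png')[205:305,220:330]
A=cv2.resize(a,None,fx=6,fy=6,interpolation=2)[:, :720];cv2.imwrite('pics/c0.png',A)
c=cam('top')
for n,u,v,z in[('closed',197,187,.046),('mouth',287,206,.046),('tray',395,206,.008),('trayL',344,206,.01),('trayR',445.5,206,.01),('match',290,273,.018),('tumbler',317,120,.04),('stick',275,124,0.0),('bell',233,132,0.0),('dish',460,281,.04)]:print(n,pt(c,u,v,z).round(3))
E
```

```text
closed [0.595 0.339 0.046]
mouth [0.55  0.105 0.046]
tray [ 0.562 -0.178  0.008]
trayL [ 0.559 -0.042  0.01 ]
trayR [ 0.564 -0.311  0.01 ]
match [0.382 0.094 0.018]
tumbler [0.786 0.034 0.04 ]
stick [0.787 0.151 0.   ]
bell [0.762 0.266 0.   ]
dish [ 0.371 -0.33   0.04 ]
```

View pics/c0.png

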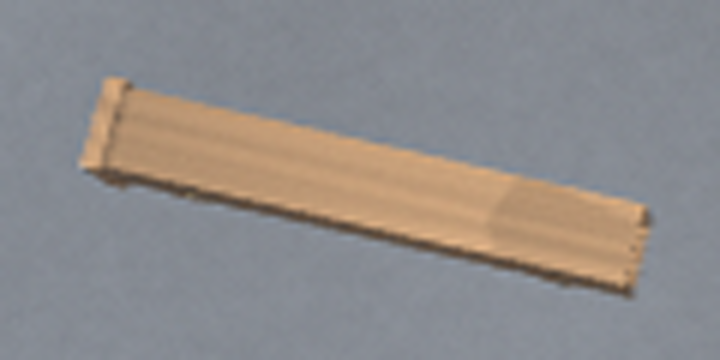

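The crop gives the mouth's top edge from (650,207) to (632,293), which is full-image (286.8,206.7). The closed block's top edge runs (106,78) to (82,168), which is full-image (195.7,185.5).

```bash
cat >> h.py <<'E'
def st():
    s=r.read_state();return np.array(s['ee_pos']),R.from_quat(s['eef_rot']),s
def tool(a,tip=0):   # tool x along horizontal unit -d (d=box x, heading a), tipped mouth-down by tip
    x=np.array([-np.cos(a),-np.sin(a),0]);z=np.array([0,0,-1.]);y=np.cross(z,x)
    return R.from_rotvec(y*tip)*R.from_matrix(np.c_[x,y,z])
def rows(p0,R0,wps):  # wps: list of (pos, Rot, n)
    for p,Q,n in wps:
        rv=(R0.inv()*Q).as_rotvec();q0,S0=p0,R0
        for i in range(1,n+1):
            q=q0+(p-q0)*i/n;S=S0*R.from_rotvec(rv*i/n)
            v=np.r_[R0.inv().apply(q-p0)/.04,(R0.inv()*S).as_rotvec()/.12]
            print(np.round(v,2).tolist(), '!!' if abs(v).max()>1 else '');p0,R0=q,S
        print('--')
E
python3 - <<'E'
from h import *
c=cam('top');s=cam('side')
m=pt(c,286.8,206.7,.046);k=pt(c,195.7,185.5,.049)
d=m-k;d[2]=0;L=np.linalg.norm(d);d/=L;a=np.arctan2(d[1],d[0]);mid=(m+k)/2
print(m,k,L,np.degrees(a),mid)
print('side check mouth/closed',px(s,m),px(s,k))
p,Q,_=st();T=tool(a);print((Q.inv()*T).as_rotvec()/.12, T.inv().apply(np.r_[mid[:2],.194]-p)/.04)
E
```

```text
[0.54775341 0.10556096 0.046     ] [0.59784068 0.34166448 0.049     ] 0.24135784551296743 -101.97722660066368 [0.57279704 0.22361272 0.0475    ]
side check mouth/closed [np.float64(316.9), np.float64(219.6)] [np.float64(236.4), np.float64(285.7)]
[-3.75458596e-03  3.58602012e-03  1.24668616e+01] [-7.14020301 11.68149282  5.26022936]
```

```bash
A='[[0,0,0,0,0,0.83],[0,0,0,0,0,0.83],[0,0,0,0,0,0.83],[0,0,0,0,0,0.83],[0,0,0,0,0,0.83]]'
python3 -m inch '[[0,0,0,0,0,0.83],[0,0,0,0,0,0.83],[0,0,0,0,0,0.83],[0,0,0,0,0,0.83],[0,0,0,0,0,0.83]]' 1
python3 -m inch '[[0,0,0,0,0,0.83],[0,0,0,0,0,0.83],[0,0,0,0,0,0.83],[0,0,0,0,0,0.83],[0,0,0,0,0,0.83]]'
python3 -m inch '[[0,0,0,0,0,0.83],[0,0,0,0,0,0.83],[0,0,0,0,0,0.83],[0,0,0,0,0,0.83],[0,0,0,0,0,0.83]]'
python3 -m inch '[[-0.48,0.78,0.2,0,0,0],[-0.48,0.78,0.2,0,0,0],[-0.48,0.78,0.2,0,0,0],[-0.48,0.78,0.2,0,0,0],[-0.48,0.78,0.2,0,0,0]]'
python3 -m inch '[[-0.48,0.78,0.2,0,0,0],[-0.48,0.78,0.2,0,0,0],[-0.48,0.78,0.2,0,0,0],[-0.48,0.78,0.2,0,0,0],[-0.48,0.78,0.2,0,0,0]]'
python3 -m inch '[[-0.47,0.77,0.2,0,0,0],[-0.47,0.77,0.2,0,0,0],[-0.47,0.77,0.2,0,0,0],[-0.47,0.77,0.2,0,0,0],[-0.47,0.77,0.2,0,0,0]]'
python3 - <<'E'
from h import *
c=cam('side','s1.png');p,Q,s=st();a=np.radians(-102);T=tool(a)
print(p,s['joint_positions'],(Q.inv()*T).as_rotvec()/.12, Q.inv().apply(np.array([.5728,.2236,.194])-p)/.04)
E
```

```text
time: 0.67
ee_pos: [0.175, 0.6, 0.4046]
eef_rot: [0.383, 0.924, -0.0, -0.0]
ft_force: [-0.1, 0.5, -0.3]
width: 0.0872
grip_force: 0.0
time: 1.08
ee_pos: [0.175, 0.6, 0.4046]
eef_rot: [0.599, 0.801, -0.0, 0.0]
ft_force: [0.5, -0.6, 0.0]
width: 0.0872
grip_force: 0.0
time: 1.5
ee_pos: [0.1749, 0.6, 0.4046]
eef_rot: [0.778, 0.628, -0.0, 0.0]
ft_force: [-0.6, -0.6, -0.5]
width: 0.0871
grip_force: 0.0
time: 1.92
ee_pos: [0.3089, 0.4726, 0.3644]
eef_rot: [0.776, 0.63, 0.0, -0.0]
ft_force: [1.3, 0.6, -0.2]
width: 0.0871
grip_force: 0.0
time: 2.33
ee_pos: [0.4418, 0.3466, 0.3245]
eef_rot: [0.776, 0.63, 0.0, -0.0]
ft_force: [0.8, 0.4, 0.5]
width: 0.087
grip_force: 0.0
time: 2.75
ee_pos: [0.5733, 0.223, 0.2844]
eef_rot: [0.776, 0.63, 0.0, -0.0]
ft_force: [0.5, 1.3, 0.1]
width: 0.087
grip_force: 0.0
[0.57715581 0.2159764  0.28302615] [-0.76281175  0.42354471  0.41805777  1.64898422 -0.18218937  1.10860705
 -0.51021381] [ 0.02121823  0.03342713 -0.03958024] [ 0.17200072 -0.15260464  2.22460002]
```

View pics/s1.png

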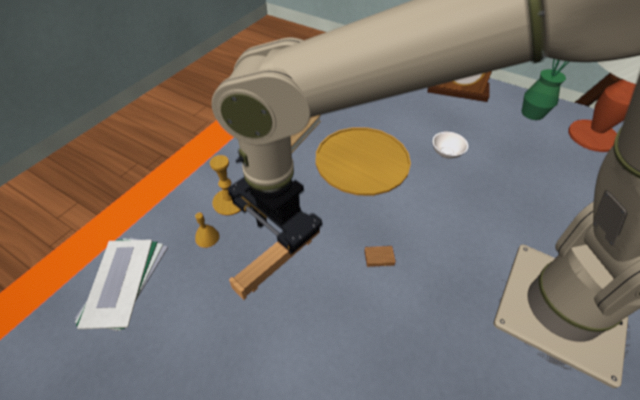

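The gripper is above the box, spanning it, with the box top visible from (240,285) to (310,240). Next I'll settle and re-read the error.

```bash
python3 -m inch '[[0,0,0.1,0,0,0],[0,0,0.1,0,0,0],[0,0,0,0,0,0],[0,0,0,0,0,0],[0,0,0,0,0,0]]' | sed -n 2p
cat > e.py <<'E'
from h import *
import sys
p,Q,s=st();t=[float(x) for x in sys.argv[1:4]];a=np.radians(float(sys.argv[4]));T=tool(a,float(sys.argv[5]) if len(sys.argv)>5 else 0)
print(p.round(4),'t',round(s['time'],2),'need',(Q.inv().apply(np.array(t)-p)/.04).round(2),((Q.inv()*T).as_rotvec()/.12).round(2),'w',round(s['width'],4),s['ft_force'])
E
python3 e.py .5728 .2236 .194 -102
```

```text
ee_pos: [0.5716, 0.2256, 0.277]
[0.5716 0.2256 0.277 ] t 3.22 need [-0.05  0.04  2.08] [-0.   -0.01  0.04] w 0.0871 [-1.16404458 -0.01978298 -0.11489594]
```

```bash
python3 -m inch '[[-0.05,0.04,0.4,0,0,0],[0,0,0.5,0,0,0],[0,0,0.5,0,0,0],[0,0,0.4,0,0,0],[0,0,0.28,0,0,0.04]]' | sed -n '2p;4p'
python3 -m inch '[[0,0,0,0,0,0],[0,0,0,0,0,0],[0,0,0,0,0,0],[0,0,0,0,0,0],[0,0,0,0,0,0]]' -1 35 | sed -n '2p;4,6p'
python3 -m inch '[[0,0,0,0,0,0],[0,0,0,0,0,0],[0,0,0,0,0,0],[0,0,0,0,0,0],[0,0,0,0,0,0]]' | sed -n '2p;4,6p'
python3 e.py .5728 .2236 .194 -102
```

```text
ee_pos: [0.5727, 0.2228, 0.1923]
ft_force: [0.2, 0.8, 1.5]
ee_pos: [0.5738, 0.2223, 0.1946]
ft_force: [-0.5, -1.1, -0.3]
width: 0.0616
grip_force: 0.0
ee_pos: [0.5736, 0.222, 0.1938]
ft_force: [0.3, -0.5, 1.7]
width: 0.0357
grip_force: 35.0
[0.5736 0.222  0.1938] t 4.47 need [ 0.03 -0.03 -0.01] [ 0.   -0.   -0.02] w 0.0357 [ 0.3217387  -0.48328689  1.7495857 ]
```

```bash
cat > tip.py <<'E'
from h import *
def W(G,gz,deg,a):
    t=np.radians(deg);T=tool(a,t);return np.array([G[0],G[1],gz])-.164*T.as_matrix()[:,2],T
E
python3 - <<'E'
from tip import *
p,Q,_=st();a=np.radians(-102);G=p-np.array([0,0,.164])
wp=[(*W(G,g,t,a),3) for g,t in[(.05,0),(.055,10),(.077,20),(.103,30),(.128,40)]]
rows(p,Q,wp)
E
```

```text
[0.0, 0.0, -0.17, 0.0, -0.0, -0.01] 
[0.0, 0.0, -0.17, 0.0, -0.0, -0.01] 
[0.0, 0.0, -0.17, 0.0, -0.0, -0.01] 
--
[-0.24, -0.0, -0.02, -0.0, 0.48, 0.0] 
[-0.24, 0.0, -0.03, -0.0, 0.48, -0.0] 
[-0.23, -0.0, -0.05, -0.0, 0.48, 0.0] 
--
[-0.21, 0.0, -0.16, 0.0, 0.48, 0.0] 
[-0.2, 0.0, -0.17, -0.0, 0.48, 0.0] 
[-0.19, 0.0, -0.18, 0.0, 0.48, -0.0] 
--
[-0.16, 0.0, -0.18, -0.0, 0.48, -0.0] 
[-0.15, 0.0, -0.19, -0.0, 0.48, 0.0] 
[-0.14, 0.0, -0.2, 0.0, 0.48, 0.0] 
--
[-0.13, 0.0, -0.16, 0.0, 0.48, 0.0] 
[-0.12, -0.0, -0.17, -0.0, 0.48, 0.0] 
[-0.11, 0.0, -0.17, 0.0, 0.48, -0.0] 
--
```

```bash
python3 -m inch '[[0,0,-0.17,0,0,0],[0,0,-0.17,0,0,0],[0,0,-0.17,0,0,0],[0,0,0,0,0,0],[0,0,0,0,0,0]]' | sed -n '2p;4,6p'
python3 -m inch '[[-0.24,0,-0.02,0,0.48,0],[-0.24,0,-0.03,0,0.48,0],[-0.23,0,-0.05,0,0.48,0],[0,0,0,0,0,0],[0,0,0,0,0,0]]' | sed -n '2p;4,6p'
python3 - <<'E'
from tip import *
p,Q,s=st();m=Q.as_matrix();G=p+.164*m[:,2];print('G',G,'tip',np.degrees(np.arcsin(m[2,0])),s['joint_positions'])
cam('top','t1.png');cam('side','s2.png');
A=cv2.imread('pics/top0.png')
E
```

```text
ee_pos: [0.5736, 0.2222, 0.2146]
ft_force: [0.1, -0.6, -2.7]
width: 0.0356
grip_force: 35.0
ee_pos: [0.5674, 0.1932, 0.2163]
ft_force: [0.7, 0.9, -2.2]
width: 0.0357
grip_force: 35.0
G [0.57327344 0.2205902  0.05466705] tip 9.820309169437158 [-0.63379015  0.43623543  0.32983971  1.7816223  -0.3688256   0.88685173
 -0.32637015]
```

View pics/s2.png

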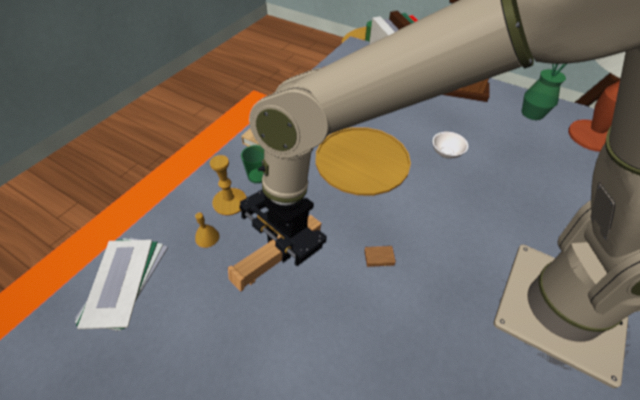

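The box is held and tipping with its closed end up at (240,275). The mouth is hidden behind the gripper near (315,225). Continuing to 40°.

```bash
python3 -m inch '[[-0.21,0,-0.16,0,0.48,0],[-0.2,0,-0.17,0,0.48,0],[-0.19,0,-0.18,0,0.48,0],[-0.16,0,-0.18,0,0.48,0],[-0.15,0,-0.19,0,0.48,0]]' | sed -n '2p;4,5p'
python3 -m inch '[[-0.14,0,-0.2,0,0.48,0],[-0.13,0,-0.16,0,0.48,0],[-0.12,0,-0.17,0,0.48,0],[-0.11,0,-0.17,0,0.48,0],[0,0,0,0,0,0]]' | sed -n '2p;4,5p'
python3 -m inch '[[0,0,0,0,0,0],[0,0,0,0,0,0],[0,0,0,0,0,0],[0,0,0,0,0,0],[0,0,0,0,0,0]]' | sed -n '2p;4,5p'
python3 -m inch '[[0,0,0,0,0,0],[0,0,0,0,0,0],[0,0,0,0,0,0],[0,0,0,0,0,0],[0,0,0,0,0,0]]' | sed -n '2p;4,5p'
python3 - <<'E'
from tip import *
p,Q,s=st();m=Q.as_matrix();G=p+.164*m[:,2];print('G',G,'tip',np.degrees(np.arcsin(m[2,0])),s['joint_positions'])
c=cam('top','t2.png');d=np.array([np.cos(np.radians(-102)),np.sin(np.radians(-102)),0]);t=np.radians(40)
M=G+.1185*(d*np.cos(t)-np.array([0,0,np.sin(t)]));print('mouth',M,px(c,M))
k=cam('side')
A=cv2.resize(c['pixels'][130:260,220:380,::-1],None,fx=4,fy=4,interpolation=2)[:, :640];cv2.imwrite('pics/t2c.png',A[:520])
B=cv2.resize(k['pixels'][150:300,220:380,::-1],None,fx=3,fy=3,interpolation=2);cv2.imwrite('pics/s3c.png',B)
E
```

```text
ee_pos: [0.5579, 0.151, 0.2401]
ft_force: [-0.5, 0.3, -1.8]
width: 0.0357
ee_pos: [0.5516, 0.118, 0.2536]
ft_force: [1.0, -0.7, -1.0]
width: 0.0359
ee_pos: [0.5513, 0.12, 0.2535]
ft_force: [-0.1, -0.3, -1.9]
width: 0.0357
ee_pos: [0.5513, 0.1192, 0.2536]
ft_force: [0.9, -0.2, -1.8]
width: 0.0355
G [0.57325763 0.22137265 0.12719308] tip 39.60207416760809 [-0.26346269  0.3166431   0.17374447  1.92185392 -0.95240949  0.91877459
  0.29473852]
mouth [0.55438418 0.13258006 0.05102275] [np.float64(276.1), np.float64(203.6)]
```

View pics/t2c.png

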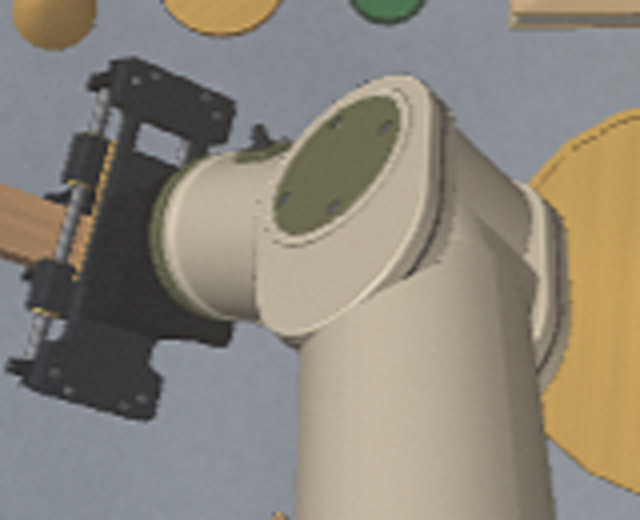

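The mouth is hidden under the arm in the top view, so I'll check the side view.

View pics/s3c.png

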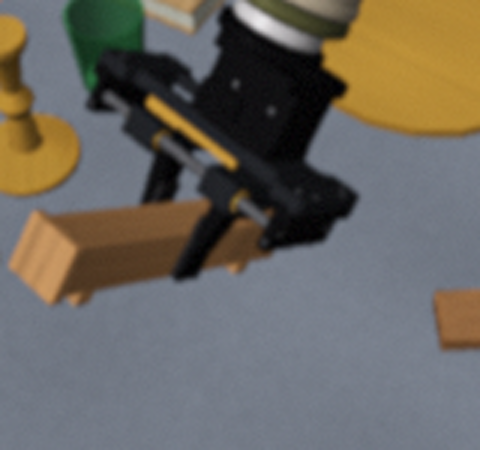

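```bash
python3 - <<'E'
from tip import *
p,Q,_=st();a=np.radians(-102);m=Q.as_matrix();G=p+.164*m[:,2]
wp=[(*W(G,g,t,a),3) for g,t in[(.101,30),(.075,20),(.047,10)]]+[(*W(G,.035,0,a),3),(*W(G,.0295,0,a),2)]
rows(p,Q,wp)
E
```

```text
[0.09, 0.0, 0.19, 0.0, -0.47, -0.01] 
[0.1, 0.0, 0.18, 0.0, -0.47, -0.01] 
[0.11, 0.0, 0.18, 0.0, -0.47, -0.01] 
--
[0.13, -0.0, 0.21, 0.0, -0.48, 0.0] 
[0.14, -0.0, 0.2, -0.0, -0.48, -0.0] 
[0.15, -0.0, 0.19, 0.0, -0.48, 0.0] 
--
[0.16, -0.0, 0.24, 0.0, -0.48, -0.0] 
[0.17, -0.0, 0.23, 0.0, -0.48, -0.0] 
[0.18, -0.0, 0.22, 0.0, -0.48, 0.0] 
--
[0.22, 0.0, 0.12, 0.0, -0.48, 0.0] 
[0.23, -0.0, 0.11, 0.0, -0.48, 0.0] 
[0.23, 0.0, 0.09, 0.0, -0.48, 0.0] 
--
[0.0, 0.0, 0.07, 0.0, 0.0, 0.0] 
[0.0, 0.0, 0.07, 0.0, 0.0, 0.0] 
--
```

The box is tipped with its closed end raised at left. The mouth is hidden behind the gripper, and the wrist force has dropped by about 0.4 N, as expected if the candle foot rests on the table. Next I'll level the box along the same curve.

```bash
python3 -m inch '[[0.09,0,0.19,0,-0.47,0],[0.1,0,0.18,0,-0.47,0],[0.11,0,0.18,0,-0.47,0],[0.13,0,0.21,0,-0.48,0],[0.14,0,0.2,0,-0.48,0]]' | sed -n '2p;4,5p'
python3 -m inch '[[0.15,0,0.19,0,-0.48,0],[0.16,0,0.24,0,-0.48,0],[0.17,0,0.23,0,-0.48,0],[0.18,0,0.22,0,-0.48,0],[0,0,0,0,0,0]]' | sed -n '2p;4,5p'
python3 -m inch '[[0.22,0,0.12,0,-0.48,0],[0.23,0,0.11,0,-0.48,0],[0.23,0,0.09,0,-0.48,0],[0,0,0,0,0,0],[0,0,0,0,0,0]]' | sed -n '2p;4,5p'
python3 e.py .5733 .2214 .194 -102
```

```text
ee_pos: [0.5598, 0.1586, 0.2336]
ft_force: [0.1, 0.3, -1.8]
width: 0.0358
ee_pos: [0.5665, 0.1967, 0.2071]
ft_force: [-1.2, 1.9, -2.1]
width: 0.0358
ee_pos: [0.5731, 0.2217, 0.1988]
ft_force: [0.1, -0.1, -2.5]
width: 0.0357
[0.5731 0.2217 0.1988] t 8.42 need [-0.01  0.01  0.12] [-0.01 -0.05 -0.01] w 0.0357 [ 0.12823289 -0.05989013 -2.47830202]
```

```bash
python3 -m inch '[[0,0,0.06,0,-0.05,0],[0,0,0.06,0,0,0],[0,0,0,0,0,0],[0,0,0,0,0,0],[0,0,0,0,0,0]]' | sed -n '2p;4,5p'
python3 e.py .5733 .2214 .194 -102; python3 - <<'E'
from h import *
c=cam('top');k=cam('side');A=cv2.resize(c['pixels'][160:260,230:350,::-1],None,fx=4,fy=4,interpolation=2);B=cv2.resize(k['pixels'][160:260,260:380,::-1],None,fx=4,fy=4,interpolation=2)
cv2.imwrite('pics/m1.png',np.vstack([A,B])[:, :][:800] if 0 else cv2.resize(np.hstack([A,B]),(800,333)))
E
```

```text
ee_pos: [0.5734, 0.2209, 0.1943]
ft_force: [-0.3, 0.2, -1.0]
width: 0.0356
[0.5734 0.2209 0.1943] t 8.83 need [ 0.01 -0.    0.01] [-0.    0.01 -0.03] w 0.0356 [-0.25658231  0.2414499  -0.96169029]
```

View pics/m1.png

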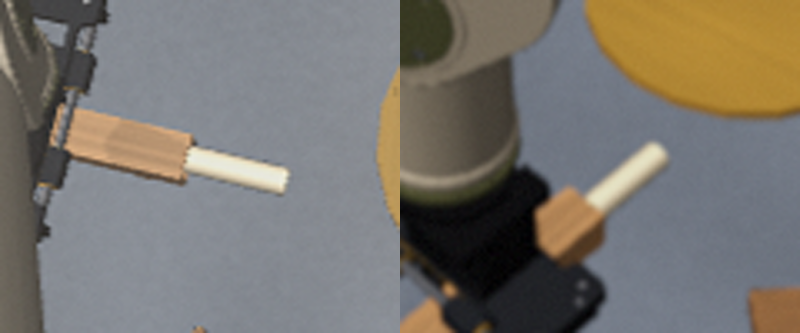

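The candle sticks out of the mouth: in the left crop the mouth is at (189,158) and the foot at (287,180). In full-image pixels that is the mouth at (286.7,207.4) and the foot at (316.1,214). I'll release the box, rise and compute the next grasp.

```bash
python3 -m inch '[[0,0,0,0,0,0],[0,0,0,0,0,0],[0,0,0,0,0,0],[0,0,0,0,0,0],[0,0,0,0,0,0]]' 1 | sed -n '2p;4,5p'
python3 -m inch '[[0,0,0,0,0,0],[0,0,0,0,0,0],[0,0,0,0,0,0],[0,0,0,0,0,0],[0,0,0,0,0,0]]' | sed -n '2p;4,5p'
python3 -m inch '[[0,0,-0.2,0,0,0],[0,0,-0.4,0,0,0],[0,0,-0.5,0,0,0],[0,0,-0.4,0,0,0],[0,0,0,0,0,0]]' | sed -n '2p;4,5p'
python3 - <<'E'
from h import *
c=cam('top');m=pt(c,286.7,207.4,.046);f=pt(c,316.1,214,.025);d=f-m;d[2]=0;L=np.linalg.norm(d);d/=L
print(m,f,L,np.degrees(np.arctan2(d[1],d[0])))
a=np.radians(-102);g=f-.028*np.r_[np.cos(a),np.sin(a),0];print('grasp',g)
p,Q,_=st();print(Q.inv().apply(np.r_[g[:2],.033+.164]-p)/.04)
E
```

```text
ee_pos: [0.5733, 0.2216, 0.1942]
ft_force: [-0.3, 0.3, -0.2]
width: 0.0614
ee_pos: [0.5733, 0.2215, 0.1942]
ft_force: [-0.3, -0.6, 0.1]
width: 0.0859
ee_pos: [0.5745, 0.2218, 0.2583]
ft_force: [0.5, 0.2, 0.5]
width: 0.087
[0.54593799 0.10575057 0.046     ] [0.53351804 0.03066036 0.025     ] 0.07611041943340038 -99.39171245440076
grasp [0.53933957 0.05804849 0.025     ]
[-4.18415179  0.00965751  1.48622719]
```

```bash
python3 -m inch '[[-0.6,0,0,0,0,0],[-0.85,0,0,0,0,0],[-0.85,0,0,0,0,0],[-0.85,0,0,0,0,0],[-0.73,0,0,0,0,0]]' | sed -n '2p;4,5p'
python3 -m inch '[[0,0,0.2,0,0,0],[0,0,0.2,0,0,0],[0,0,0.2,0,0,0],[0,0,0,0,0,0],[0,0,0,0,0,0]]' | sed -n '2p;4,5p'
python3 e.py .5418 .0698 .197 -102; python3 - <<'E'
from h import *
c=cam('top');k=cam('side');A=cv2.resize(c['pixels'][150:260,250:370,::-1],(400,367),interpolation=2);B=cv2.resize(k['pixels'][150:260,250:370,::-1],(400,367),interpolation=2)
cv2.imwrite('pics/m2.png',np.hstack([A,B]))
E
```

```text
ee_pos: [0.5397, 0.0676, 0.2539]
ft_force: [0.5, -1.0, -0.1]
width: 0.0873
ee_pos: [0.5405, 0.0711, 0.2296]
ft_force: [-0.4, 0.8, 0.7]
width: 0.0871
[0.5405 0.0711 0.2296] t 11.07 need [-0.02  0.04  0.81] [-0.01  0.03 -0.  ] w 0.0871 [-0.37341476  0.79138467  0.72856656]
```

View pics/m2.png

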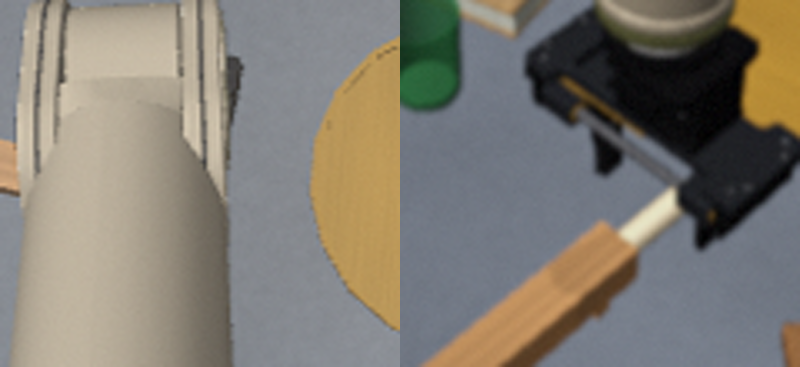

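The right crop shows the open fingers either side of the candle, at about (605,150) and (705,225), with the box mouth at (625,245). Descend and grip.

```bash
python3 -m inch '[[-0.02,0.04,0.2,0,0.03,0],[0,0,0.2,0,0,0],[0,0,0.2,0,0,0],[0,0,0.21,0,0,0],[0,0,0,0,0,0]]' | sed -n '2p;4,5p'
python3 -m inch '[[0,0,0,0,0,0],[0,0,0,0,0,0],[0,0,0,0,0,0],[0,0,0,0,0,0],[0,0,0,0,0,0]]' -1 30 | sed -n '2p;4,6p'
python3 -m inch '[[0,0,0,0,0,0],[0,0,0,0,0,0],[0,0,0,0,0,0],[0,0,0,0,0,0],[0,0,0,0,0,0]]' | sed -n '2p;4,6p'
python3 -m inch '[[0,0,0,0,0,0],[0,0,0,0,0,0],[0,0,0,0,0,0],[0,0,0,0,0,0],[0,0,0,0,0,0]]' | sed -n '2p;4,6p'
python3 e.py .5418 .0698 .197 -102
```

```text
ee_pos: [0.5413, 0.0687, 0.196]
ft_force: [-0.6, -0.5, 0.3]
width: 0.0871
ee_pos: [0.5422, 0.0687, 0.1985]
ft_force: [-0.5, 0.0, 0.2]
width: 0.0613
grip_force: 0.0
ee_pos: [0.5421, 0.0688, 0.1981]
ft_force: [0.1, -1.3, 0.7]
width: 0.0283
grip_force: 0.0
ee_pos: [0.5421, 0.0687, 0.1981]
ft_force: [0.5, -0.7, 0.7]
width: 0.0211
grip_force: 30.0
[0.5421 0.0687 0.1981] t 12.83 need [ 0.02 -0.01  0.03] [-0.   -0.01 -0.02] w 0.0211 [ 0.47070614 -0.70812093  0.72915486]
```

```bash
python3 -m inch '[[-0.1,0,-0.03,0,0,0],[-0.3,0,-0.03,0,0,0],[-0.35,0,0,0,0,0],[-0.35,0,0,0,0,0],[-0.35,0,0,0,0,0]]' | sed -n '2p;4,6p'
python3 -m inch '[[-0.35,0,0,0,0,0],[-0.35,0,0,0,0,0],[-0.35,0,0,0,0,0],[-0.35,0,0,0,0,0],[-0.35,0,0,0,0,0]]' | sed -n '2p;4,6p'
python3 -m inch '[[-0.2,0,0,0,0,0],[-0.1,0,0,0,0,0],[0,0,0,0,0,0],[0,0,0,0,0,0],[0,0,0,0,0,0]]' | sed -n '2p;4,6p'
python3 - <<'E'
from h import *
p,Q,s=st();print(p)
c=cam('top');k=cam('side');A=cv2.resize(c['pixels'][140:270,190:460,::-1],(520,250),interpolation=2);B=cv2.resize(k['pixels'][130:310,220:420,::-1],(278,250),interpolation=2)
cv2.imwrite('pics/m3.png',np.hstack([A,B]))
E
```

```text
ee_pos: [0.5293, 0.0097, 0.2005]
ft_force: [-0.1, -0.4, -1.1]
width: 0.0217
grip_force: 30.0
ee_pos: [0.5143, -0.0588, 0.2004]
ft_force: [0.4, 0.1, 0.0]
width: 0.0209
grip_force: 30.0
ee_pos: [0.5128, -0.0675, 0.2003]
ft_force: [0.3, 0.9, -1.1]
width: 0.0208
grip_force: 30.0
[ 0.51278377 -0.06745374  0.20030704]
```

View pics/m3.png

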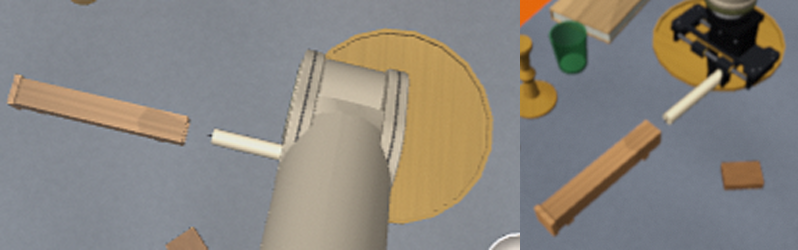

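The candle is clear of the box, with its wick end at crop (213,136) top and (667,121) side. I'll triangulate it to get its droop and offset in the grip.

```bash
python3 - <<'E'
from h import *
c=cam('top');k=cam('side')
def seg(im,pts):  # ivory blob
    h=cv2.cvtColor(im,cv2.COLOR_RGB2HSV);m=((h[...,1]<75)&(h[...,2]>190)).astype('uint8')
    n,l,s,ce=cv2.connectedComponentsWithStats(m)
    for i in range(1,n):
        if s[i,4]>20 and abs(ce[i]-pts).max()<40:
            ys,xs=np.where(l==i);q=np.c_[xs,ys].astype(np.float32);print(s[i],ce[i].round(1),cv2.minAreaRect(q), px)if 0 else print(s[i],ce[i].round(1),cv2.boxPoints(cv2.minAreaRect(q)).round(1).tolist())
seg(c['pixels'],[318,214]);seg(k['pixels'],[345,205])
for z in(.01,.02,.025,.03,.04):print(z,pt(c,300.6,210.7,z).round(4),pt(k,325.8,217.1,z).round(4))
p,Q,_=st();G=p+.164*Q.as_matrix()[:,2];print(G)
E
```

```text
[300 193  47  29 352] [324.8 211.4] [[298.20001220703125, 208.0], [345.1000061035156, 191.60000610351562], [353.1000061035156, 214.3000030517578], [306.20001220703125, 230.6999969482422]]
[346 196   6  15  44] [348.7 202.4] [[345.29998779296875, 209.8000030517578], [348.79998779296875, 195.6999969482422], [351.8999938964844, 196.5], [348.3999938964844, 210.60000610351562]]
[325 181  39  35 272] [344.2 198.5] [[323.79998779296875, 211.60000610351562], [362.1000061035156, 180.0], [365.70001220703125, 184.3000030517578], [327.3999938964844, 215.89999389648438]]
0.01 [0.5437 0.072  0.01  ] [0.547  0.0641 0.01  ]
0.02 [0.5422 0.0714 0.02  ] [0.5433 0.0708 0.02  ]
0.025 [0.5414 0.0712 0.025 ] [0.5414 0.0741 0.025 ]
0.03 [0.5406 0.0709 0.03  ] [0.5395 0.0774 0.03  ]
0.04 [0.5391 0.0703 0.04  ] [0.5358 0.084  0.04  ]
[ 0.5127699  -0.06737459  0.03630019]
```

The wick end is at about (0.542,0.0715,0.022), heading -101.8° and 142 mm from the grip. That fits the 140 mm expected, with about 2° of droop. I'll lift, carry it over the tray and correct the droop.

```bash
python3 -m inch '[[0,0,-0.2,0,0,0],[0,0,-0.3,0,0,0],[0,0,-0.3,0,0,0],[0,0,-0.2,0,0.1,0],[0,0,0,0,0.1,0]]' | sed -n '2p;4,6p'
python3 -m inch '[[-0.2,0.1,0,0,0,0],[-0.4,0.19,0,0,0,0],[-0.4,0.19,0,0,0,0],[-0.4,0.19,0,0,0,0],[-0.4,0.19,0,0,0,0]]' | sed -n '2p;4,6p'
python3 -m inch '[[-0.4,0.19,0,0,0,0],[-0.4,0.19,0,0,0,0],[-0.4,0.19,0,0,0,0],[-0.4,0.19,0,0,0,0],[-0.26,0.15,0,0,0,0]]' | sed -n '2p;4,6p'
python3 -m inch '[[0,0,0,0,0,0],[0,0,0,0,0,0],[0,0,0,0,0,0],[0,0,0,0,0,0],[0,0,0,0,0,0]]' | sed -n '2p;4,6p'
python3 - <<'E'
from h import *
p,Q,s=st();G=p+.164*Q.as_matrix()[:,2];print('G',G.round(4),Q.inv().apply(np.array([.5516,-.2254,.026])-G)/.04)
for n in('top','side'):
    c=cam(n);h=cv2.cvtColor(c['pixels'],cv2.COLOR_RGB2HSV);m=((h[...,1]<95)&(h[...,2]>185)&(h[...,0]<40)).astype('uint8')
    k,l,st_,ce=cv2.connectedComponentsWithStats(m)
    w=G+.14*Q.as_matrix()[:,0]-np.array([0,0,.009]);print(n,'pred wick',px(c,w),'pred grip',px(c,G))
    for i in range(1,k):
        if st_[i,4]>25 and abs(ce[i]-px(c,w)).max()<60:
            ys,xs=np.where(l==i);print(st_[i],cv2.boxPoints(cv2.minAreaRect(np.c_[xs,ys].astype(np.float32))).round(1).tolist())
E
```

```text
ee_pos: [0.5135, -0.0682, 0.243]
ft_force: [0.2, 0.5, -1.4]
width: 0.0211
grip_force: 30.0
ee_pos: [0.531, -0.1473, 0.238]
ft_force: [-0.1, 0.0, -0.9]
width: 0.0207
grip_force: 30.0
ee_pos: [0.5507, -0.2287, 0.2361]
ft_force: [-0.2, -0.5, -0.0]
width: 0.0213
grip_force: 30.0
ee_pos: [0.5512, -0.2252, 0.2366]
ft_force: [0.5, -0.3, -0.2]
width: 0.0208
grip_force: 30.0
G [ 0.5521 -0.221   0.0727] [-0.14003976  0.01149035  1.1642635 ]
top pred wick [np.float64(361.9), np.float64(193.6)] pred grip [np.float64(417.1), np.float64(205.8)]
[360 190  49  18 335] [[359.8999938964844, 196.5], [361.5, 189.6999969482422], [408.5, 201.10000610351562], [406.79998779296875, 207.89999389648438]]
side pred wick [np.float64(344.1), np.float64(160.3)] pred grip [np.float64(377.4), np.float64(133.6)]
[342 131  37  30 222] [[341.20001220703125, 157.0], [377.5, 130.3000030517578], [380.6000061035156, 134.60000610351562], [344.3999938964844, 161.1999969482422]]
```

The candle's wick end matches its predicted position in both views, so it is level with the tool and over the tray. Lowering gently.

```bash
python3 -m inch '[[-0.07,0,0.2,0,0,0],[-0.07,0,0.25,0,0,0],[0,0,0.25,0,0,0],[0,0,0.2,0,0,0],[0,0,0.1,0,0,0]]' | sed -n '2p;4,6p'
python3 -m inch '[[0,0,0.05,0,0,0],[0,0,0.05,0,0,0],[0,0,0.05,0,0,0],[0,0,0,0,0,0],[0,0,0,0,0,0]]' | sed -n '2p;4,6p'
python3 - <<'E'
from h import *
p,Q,s=st();G=p+.164*Q.as_matrix()[:,2];print('G',G.round(4),Q.inv().apply(np.array([.5516,-.2254,.0245])-G)/.04,s['ft_force'],s['torque'])
E
```

```text
ee_pos: [0.5496, -0.2304, 0.1944]
ft_force: [-0.2, 0.7, -0.7]
width: 0.021
grip_force: 30.0
ee_pos: [0.5502, -0.2305, 0.1907]
ft_force: [0.0, 0.9, -0.6]
width: 0.0207
grip_force: 30.0
G [ 0.5512 -0.2265  0.0268] [0.02683206 0.00497824 0.05718785] [ 1.39859890e-04  8.74135181e-01 -5.78179926e-01] [-0.17640142  0.11255801 -0.01174364]
```

```bash
python3 -m inch '[[0,0,0.025,0,0,0],[0,0,0.025,0,0,0],[0,0,0,0,0,0],[0,0,0,0,0,0],[0,0,0,0,0,0]]' | sed -n '2p;4,6p'
python3 -m inch '[[0,0,0,0,0,0],[0,0,0,0,0,0],[0,0,0,0,0,0],[0,0,0,0,0,0],[0,0,0,0,0,0]]' 0 | sed -n '2p;4,6p'
python3 -m inch '[[0,0,0,0,0,0],[0,0,0,0,0,0],[0,0,0,0,0,0],[0,0,0,0,0,0],[0,0,0,0,0,0]]' | sed -n '2p;4,6p'
python3 -m inch '[[0,0,-0.2,0,0,0],[0,0,-0.5,0,0,0],[0,0,-0.6,0,0,0],[0,0,-0.7,0,0,0],[0,0,-0.7,0,0,0]]' | sed -n '2p;4,6p'
python3 -m inch '[[0,0,-0.7,0,0,0],[0,0,-0.6,0,0,0],[0,0,-0.4,0,0,0],[0,0,0,0,0,0],[0,0,0,0,0,0]]' | sed -n '2p;4,6p'
python3 - <<'E'
from h import *
q=np.array([.562,-.1765,.015]);a=np.radians(-101.8);d=np.r_[np.cos(a),np.sin(a),0]
for n in('top','side'):
    c=cam(n);h=cv2.cvtColor(c['pixels'],cv2.COLOR_RGB2HSV);m=((h[...,1]<95)&(h[...,2]>185)&(h[...,0]<40)).astype('uint8')
    k,l,s,ce=cv2.connectedComponentsWithStats(m);print(n,'pred wick,foot',px(c,q-.09*d),px(c,q+.09*d))
    for i in range(1,k):
        if s[i,4]>25 and abs(ce[i]-px(c,q)).max()<60:
            ys,xs=np.where(l==i);b=cv2.boxPoints(cv2.minAreaRect(np.c_[xs,ys].astype(np.float32)));print(s[i],b.round(1).tolist())
            if n=='top':print([pt(c,u,v,.02).round(3).tolist() for u,v in b])
E
```

```text
ee_pos: [0.5503, -0.2305, 0.1887]
ft_force: [-0.4, -0.2, -0.1]
width: 0.0212
grip_force: 30.0
ee_pos: [0.5502, -0.2305, 0.1885]
ft_force: [0.4, 0.3, -0.1]
width: 0.0413
grip_force: 0.0
ee_pos: [0.5502, -0.2304, 0.1885]
ft_force: [-0.2, -0.1, 0.3]
width: 0.0432
grip_force: 0.0
ee_pos: [0.5493, -0.2332, 0.2981]
ft_force: [0.4, -0.1, 0.1]
width: 0.0434
grip_force: 0.0
ee_pos: [0.5492, -0.235, 0.3656]
ft_force: [0.0, 0.3, -0.1]
width: 0.0434
grip_force: 0.0
top pred wick,foot [np.float64(361.6), np.float64(197.9)] [np.float64(428.8), np.float64(213.0)]
[361 195  60  20 405] [[360.1000061035156, 200.8000030517578], [361.6000061035156, 194.3000030517578], [420.3999938964844, 208.10000610351562], [418.8999938964844, 214.60000610351562]]
[[0.572, -0.084, 0.02], [0.589, -0.088, 0.02], [0.555, -0.242, 0.02], [0.538, -0.237, 0.02]]
side pred wick,foot [np.float64(344.0), np.float64(173.2)] [np.float64(384.0), np.float64(141.5)]
[343 139  44  34 269] [[341.79998779296875, 169.5], [383.1000061035156, 137.3000030517578], [386.29998779296875, 141.39999389648438], [345.0, 173.60000610351562]]
```

```bash
python3 - <<'E'
from h import *
print(r.read_state()['time'],job.close_job())
E
```

```text
the job is handed in; nothing more can be done
19.0667 None
```

I ran every step and handed the job in at 19.1 s. My last measurement put the candle lying flat and close to centred in the tray. The box was standing on its feet after the candle came out. The hand-in returned no verdict, so I can't confirm a pass.

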